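Tighten the tray clamp on the buffet counter and fold its lever down

ROBOT

A 6-joint arm with a two-finger parallel gripper is mounted at the origin on the work surface. World frame = base frame: x ahead of the robot, y to its left, z up, the work surface at z = 0. Lengths are in mm, angles in degrees, forces in N, time in s.
With the tool pointing down it reaches from about 350 to 850 mm from the base axis. Payload 8.1 kg.
Tool frame: the origin (TCP) lies midway between the tips of the shut fingers; the grasp point (between the pads) lies 19 mm behind it (hold_point_z is the distance from the TCP to the grasp point, in mm); z points along the fingers, y is the direction in which the jaws open and shut (so a half turn about z gives the same grasp; the last joint's range is limited). The gripper opens to 85 mm and grips with 20 to 120 N. Pads are 22 mm wide; open, the fingers measure 114 mm over their backs; the gripper's body (76 mm by 85 mm) begins 54 mm behind the grasp point. The pads swing forward as they close: fully open they stand 13 mm farther back than shut.
Start: joints at [-68.835, 7.471, 85.268, -0, 87.261, -4.893], TCP at [263.589, -539.005, 231.292] pointing down, gripper open.
Joint ranges: [-169.43, 169.43], [-51.17, 129.36], [1.28, 143.12], [-76.62, 256.62], [0, 156.53], [-152.29, 152.29]. Speed limits (degrees/s): [136.94, 136.94, 159.86, 180, 180, 180].

INTERFACE

Orientations are given as [roll, pitch, yaw] about the fixed x, y, z axes, in that order (R = Rz(yaw) Ry(pitch) Rx(roll)).
In Python, from bench import sense, snapshot, camera_params, hand_in, hold_point_z gives the robot as it stands.
- The arm moves only by the tool servo_tool, never from a script. Its argument "motion" is a list of rows, each a list of 7 numbers: the finger opening in mm, from 0 to 85.4, then the shift along the tool's x, y, z in mm, then the turn, a rotation vector about the tool's x, y, z in rad. A call has 1 to 10 rows; each row shifts and turns the pose as measured when the row begins, along the tool's axes as they then stand; what a row does not reach is not made up. A row lasts 1/10 s, in which the tool goes at most 50 mm and 8.59 degrees, less where a joint would pass 70% of its speed; a pose out of reach is approached as far as the arm can. A call with a gripper value outside its range is refused whole. The fingers move at their own pace and stop on an object; "force" is the grip in N (left out, the last holds). Time passes only in rows, so rows that do not move let the fingers close. It gives the time, the measured TCP pose, the force and the opening at its end, in the units of the state.
- sense(): the state, without advancing time (a new reading comes with each control period).
- snapshot(name): name is "scene" or "top" or "wrist"; returns the picture (420x560x3 uint8, blue, green, red); there is no depth.
- camera_params(name): a dict with "fx", "fy", "cx", "cy" (pixels), "R" (3x3) and "t" (3): a world point X has camera coordinates R X + t; the wrist camera has in their place "tool_from_camera" (4x4, takes a point from camera to tool coordinates, whose origin is the TCP and whose axes are the flange's). Camera axes: x right, y down, z forward; pixel columns grow to the right and rows downward; lengths in mm; the calibration is good to about 2 mm. A picture is of the moment at which its call begins: read the wrist's pose just before it. camera_params takes no time and is no camera call.
- hand_in(): hands the job in, once; it reports no verdict.
The state is a dict: "time": time; "joint_pos": joint angles; "qd": joint speeds; "joint_efforts": joint torques, N m; "tool_pos": TCP position; "tcp_rot": TCP orientation; "ft_force": force on the tool from outside, world axes, zero at the start; "wrist_torque": the same for the moment, N m; "finger_gap": finger opening in mm.
Only numpy, scipy, OpenCV 4.12 (cv2) and the standard library are available. Lean on these libraries where they do the work, as an engineer would, in place of code of your own. Each camera call takes 0.05 s, during which the arm holds its last target. There are 200 camera calls.

TASK

Secure the bamboo serving tray: with its lever standing up, turn the clamp's lever bolt clockwise (seen from above) until it is just snug, not forced any further. Then fold the lever right down flat in the direction it folds, and let go, leaving the glasses on the tray and the sugar jar where they are.

Things in the scene. Friction and masses are not known exactly. Their poses are not given: they have to be found in the camera images.
- clamp: Fixed steel C-shaped bracket, 60 mm (x) by 76 mm (y), top 44 mm above the counter. Origin on the counter, on the bolt's vertical axis; z up. The fixed tray (300 x 220 mm, rim 28 mm and floor 18 mm above the counter) lies on its +y side, its near wall under the bolt. A brass spring washer, 31 mm across, lies on top round the bolt, its top face 47 mm above the counter.
- bolt: Screw with a round steel head, 34 mm across, 12 mm high. Origin: centre of the head's underside; z up. Clockwise from above screws it in, sinking 0.8 mm per rad; it starts 1.6 to 2.7 mm above the washer. The lever folds towards its +x, which when tight points within 0.9 rad of the clamp's -y (differs each time). Torque 0.06 N m running free, then see washer; 0.1 less read at a stop.
- pin (a point): Centre of the lever's hinge pin, 26 mm above the bolt's origin on its axis; the pin lies along the bolt's y. It sits in a steel fork on the head, 26 mm wide in the bolt's y, 18 mm in x, up to 35 mm above the bolt's origin. Site axes as the bolt's.
- washer (a joint): How far the bolt's head has squeezed the spring washer, m: 0 until it bears on it. From there the torque on the bolt is 0.12 N m (friction) plus 2 N m per further rad, each rad squeezing 0.8 mm. Snug from 0.016 mm (0.02 rad, 0.16 N m); overtightened beyond 0.18 mm (0.22 rad, 0.57 N m). Let go, it springs back to 0.05 mm at most, else it stays. Too small to read well: go by torque.
- lever (a joint): Fold angle of the lever, rad: 0 = standing straight up (it starts within 0.1 of that), 1.571 = folded flat, its end stop. A stiff pin (0.22 N m) keeps it where it is left.
- lever_grip (a point): Middle of the lever, 34 mm from the pin: where to pinch it upright. Black bar, section 24 mm (bolt's x) by 14 mm (bolt's y), from 8 mm below the pin to 56 mm above. It folds in the plane of its broad way: pinch it across the 14 mm. Its back (bolt's -x), which one pushes to fold it, has a red strip. Site axes: z along the lever to its tip, y as the bolt's.
- lever_tip (a point): Centre of the lever's free end, 56 mm from the pin.
- glass_a: Drinking glass on the tray, 60 mm across, 100 mm high, origin under its centre. Leave it alone.
- glass_b: The second such glass on the tray. Leave it alone.
- sugar_jar: White closed sugar jar on the counter, 68 mm across, 95 mm high, origin under its centre. Leave it alone.
Not all that is in view belongs to the job. Leave any purple look-alike of the clamp alone.

How it is judged (in metres and radians):
On the way:
1. the bolt is screwed in until snug, its lever still standing up (value of joint washer above 1.6e-05 m and value of joint lever below 0.5 rad and z of bolt in the frame of clamp below 0.0475 m), for 0.1 s.
At the end, for the whole second after the job is handed in: The bolt's head sits on the washer (within 0.5 mm) and squeezes it by 0.01 to 0.18 mm (snug), the lever is folded down to more than 1.45 rad and at rest (value of joint washer between 1e-05 and 0.00018 m and z of bolt in the frame of clamp below 0.0475 m and value of joint lever above 1.45 rad and velocity of joint lever below 0.05 rad/s); the robot touches nothing.
It fails at once if the bolt is overtightened (washer squeezed more than 0.18 mm) (value of joint washer above 0.00018 m).
It fails at once if a glass or the jar is shifted more than 20 mm or tipped (distance of any of glass_a, glass_b, sugar_jar from where it was at the start of the episode above 0.02 m or angle between any of glass_a, glass_b, sugar_jar's own z axis and vertical above 0.3 rad).
It fails at once if the robot bears on the bracket with more than 40 N (contact force between any of the arm, the fingers and clamp above 40 N).
It also fails if it takes over 69 s, if anything falls off the work surface, if the arm or the gripper's body presses on something with over 40 N, if the wrist force passes 120 N, or if a joint passes its speed limit or range.

## Working session

There is one attempt and no reset: what is moved stays moved. The work goes in short steps, Python scripts to look and compute and a tool call to move; the robot and the scene stay as the last step left them, time stands still between calls to the robot, and variables do not carry over. Pictures are saved under pics/ and viewed, about 8 in all and at most 12, crops included, and the job is handed in when it is done.

Besides the shell and the picture viewer there is one more tool, called after "Emit:" in YAML: its name, and indented under it one key for each argument. servo_tool: Moves the arm, as the interface text tells. Its arguments: {"type":"object","properties":{"motion":{"type":"array"},"force":{"type":"number"}},"required":["motion"]}

```bash
ls; mkdir -p pics; python3 - <<'E'
from bench import *
import cv2,numpy as np
s=sense();print(s)
for n in("scene","top"):
    cv2.imwrite(f"pics/{n}0.png",snapshot(n))
    print(n,camera_params(n))
print(camera_params("wrist"),hold_point_z)
E
```

```text
pics
{'time': 0.0, 'joint_pos': array([-6.88344717e+01,  7.51462980e+00,  8.53293538e+01,  1.06895387e-03,
        8.72608005e+01, -4.89362023e+00]), 'qd': array([-0.10524205, -0.02279534,  0.01816692,  0.08003658,  0.0079024 ,
       -0.05930448]), 'joint_efforts': array([-2.62810236e-04, -5.69401145e+01, -5.00550807e+01, -5.27368884e-04,
        1.45795784e-02,  1.58393379e-05]), 'tool_pos': array([ 263.40327546, -538.48580007,  230.24869545]), 'tcp_rot': array([-1.79895689e+02, -1.00024501e-02,  2.60590873e+01]), 'ft_force': array([-0.5738533 , -0.00271159, -0.18255978]), 'wrist_torque': array([-0.04887387, -0.0429009 ,  0.02654861]), 'finger_gap': 85.53640712450706}
scene {'fx': 434.38378035899444, 'fy': 434.38378035899444, 'cx': 281.06242945985684, 'cy': 213.41024639702428, 'R': array([[-0.51168488,  0.85916847, -0.00285157],
       [ 0.61968285,  0.36675423, -0.69389084],
       [-0.5951233 , -0.35682052, -0.72007456]]), 't': array([ 302.34638287, -274.39453904, 1250.66384017])}
top {'fx': 516.2037797169776, 'fy': 516.2037797169776, 'cx': 284.739684813242, 'cy': 208.87608412200956, 'R': array([[ 0.00925662, -0.99994676,  0.00455925],
       [-0.99633706, -0.00961063, -0.08497111],
       [ 0.0850104 , -0.00375601, -0.99637298]]), 't': array([ -14.37563696,  595.13981966, 1039.16886556])}
{'fx': 340.8825545448857, 'fy': 340.8825545448857, 'cx': 279.75510645126195, 'cy': 210.24201151750486, 'tool_from_camera': array([[ 2.61365147e-05, -9.65394786e-01, -2.60792841e-01,
         6.59078405e+01],
       [ 9.99999854e-01, -1.15339908e-04,  5.27181100e-04,
        -4.29363569e-01],
       [-5.39017708e-04, -2.60792817e-01,  9.65394643e-01,
        -1.43175252e+02],
       [ 0.00000000e+00,  0.00000000e+00,  0.00000000e+00,
         1.00000000e+00]])} 18.700000000000003
```

View pics/scene0.png

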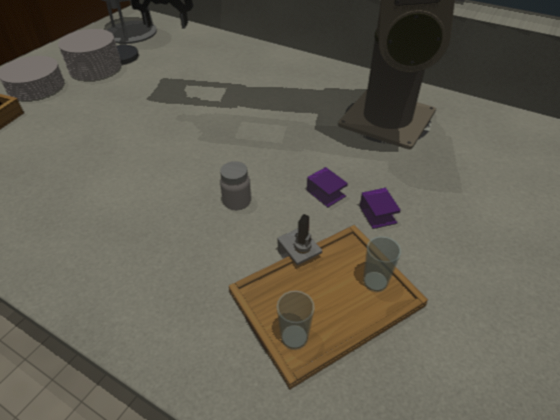

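View pics/top0.png

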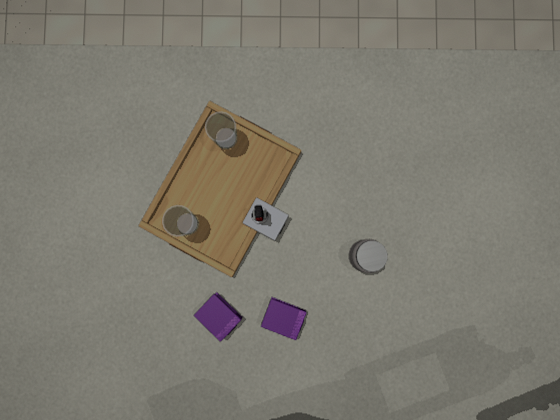

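```bash
cat > h.py <<'E'
import cv2,numpy as np
from bench import *
from scipy.spatial.transform import Rotation as Ro
def ray(n,u,v,z):
    p=camera_params(n);R=p["R"];t=p["t"]
    if 1:
        d=R.T@np.array([(u-p["cx"])/p["fx"],(v-p["cy"])/p["fy"],1]);c=-R.T@t
    return c+d*(z-c[2])/d[2]
def proj(n,X):
    p=camera_params(n);c=p["R"]@X+p["t"];return np.array([p["fx"]*c[0]/c[2]+p["cx"],p["fy"]*c[1]/c[2]+p["cy"]])
def wcam(s):
    T=camera_params("wrist");M=T["tool_from_camera"];R=Ro.from_euler("xyz",s["tcp_rot"],degrees=True).as_matrix()
    return T,R@M[:3,:3],R@M[:3,3]+s["tool_pos"]
def wray(s,u,v,z):
    T,R,c=wcam(s);d=R@np.array([(u-T["cx"])/T["fx"],(v-T["cy"])/T["fy"],1]);return c+d*(z-c[2])/d[2]
def wproj(s,X):
    T,R,c=wcam(s);q=R.T@(X-c);return np.array([T["fx"]*q[0]/q[2]+T["cx"],T["fy"]*q[1]/q[2]+T["cy"]])
E
python3 - <<'E'
from h import *
a=cv2.imread("pics/top0.png")[180:260,220:320];b=cv2.imread("pics/scene0.png")[195:275,255:355]
o=np.hstack([cv2.resize(x,None,fx=4,fy=5,interpolation=cv2.INTER_CUBIC) for x in(a,b)])
cv2.imwrite("pics/z.png",cv2.convertScaleAbs(o,alpha=1.6))
for u,v in[(210,103),(300,153),(234,275),(142,223)]:print(ray("top",u,v,28).round())
for q in[(250,200),(289,211),(280,240),(242,226)]:print(ray("top",*q,44).round())
print(ray("top",369,257,95).round())
E
```

```text
[816. 150.  28.]
[712. -39.  28.]
[459.  93.  28.]
[563. 284.  28.]
[611.  62.  44.]
[589. -17.  44.]
[531.   0.  44.]
[558.  77.  44.]
[ 498. -171.   95.]
```

View pics/z.png

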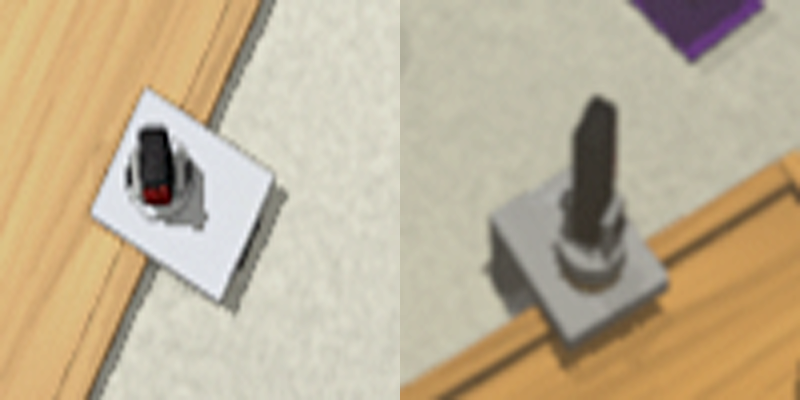

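Emit:
servo_tool:
  motion:
    - [85,38,-27.4,2,0,0,0]
    - [85,38,-27.4,2,0,0,0]
    - [85,38,-27.4,2,0,0,0]
    - [85,38,-27.4,2,0,0,0]
    - [85,38,-27.4,2,0,0,0]
    - [85,38,-27.4,2,0,0,0]
    - [85,38,-27.4,2,0,0,0]
    - [85,38,-27.4,2,0,0,0]
    - [85,38,-27.4,2,0,0,0]
    - [85,38,-27.4,2,0,0,0]

```text
time: 1.1
tool_pos: [487.3, -114.0, 205.2]
tcp_rot: [-179.6, 0.1, 25.4]
ft_force: [1.0, -0.1, 0.0]
finger_gap: 85.1
```

Emit:
servo_tool:
  motion:
    - [85,38,-27.4,2,0,0,0]
    - [85,38,-27.4,2,0,0,0]
    - [85,38,-27.4,2,0,0,0]
    - [85,38,-27.4,2,0,0,0]
    - [85,0,0,0,0,0,-0.145]
    - [85,0,0,0,0,0,-0.145]
    - [85,0,0,0,0,0,-0.145]
    - [85,0,0,0,0,0,-0.145]
    - [85,0,0,0,0,0,-0.145]
    - [85,0,0,0,0,0,-0.145]

```text
time: 2.1
tool_pos: [578.2, 67.2, 190.4]
tcp_rot: [-179.1, -0.2, 77.0]
ft_force: [-1.3, -0.4, -0.6]
finger_gap: 84.7
```

Emit:
servo_tool:
  motion:
    - [85,0,0,0,0,0,-0.145]
    - [85,0,0,0,0,0,-0.145]
    - [85,0,0,0,0,0,-0.145]
    - [85,0,0,0,0,0,-0.145]
    - [85,0,0,0,0,0,-0.145]
    - [85,0,0,0,0,0,-0.145]
    - [85,0,0,0,0,0,-0.145]
    - [85,0,0,0,0,0,-0.145]
    - [85,0,0,0,0,0,-0.145]
    - [85,0,0,0,0,0,-0.145]

```text
time: 3.1
tool_pos: [574.2, 67.2, 184.0]
tcp_rot: [-179.9, -1.5, 162.9]
ft_force: [0.5, 0.1, -0.0]
finger_gap: 84.6
```

Emit:
servo_tool:
  motion:
    - [85,0,-14,-8,0,0,-0.13]
    - [85,0,-13,-8,0,0,-0.13]
    - [85,0,0,0,0,0,-0.12]
    - [85,0,0,0,0,0,0]

```text
time: 3.5
tool_pos: [566.5, 40.3, 197.8]
tcp_rot: [179.4, -1.8, -174.2]
ft_force: [-0.1, 0.3, -0.0]
finger_gap: 85.2
```

```bash
python3 - <<'E'
from h import *
s=sense();im=snapshot("wrist");cv2.imwrite("pics/w1.png",im);np.save("s1.npy",s,allow_pickle=True)
print(s["tool_pos"],s["tcp_rot"],s["joint_pos"])
hsv=cv2.cvtColor(im,cv2.COLOR_BGR2HSV)
m=((hsv[...,0]<8)|(hsv[...,0]>172))&(hsv[...,1]>150)&(hsv[...,2]>50)
k=cv2.connectedComponentsWithStats(m.astype(np.uint8))
for st,c in zip(k[2][1:],k[3][1:]):
    if st[4]>30:print(st,c)
E
```

```text
[566.47109854  40.27760589 197.77540017] [ 179.44183333   -1.7549271  -174.1690743 ] [ -1.32190364   5.27168629  91.16511352   0.33643923  85.37402642
 -97.17671435]
```

View pics/w1.png

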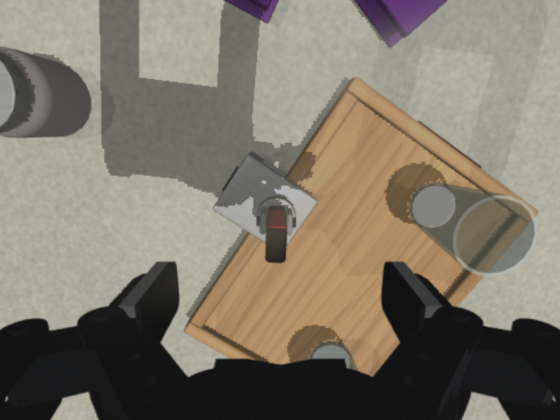

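```bash
python3 - <<'E'
from h import *
im=cv2.imread("pics/w1.png")[180:275,225:335]
o=cv2.resize(im,None,fx=6,fy=6,interpolation=cv2.INTER_CUBIC)
cv2.imwrite("pics/w1z.png",cv2.convertScaleAbs(o,alpha=2))
E
```

```text
(no output)
```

View pics/w1z.png

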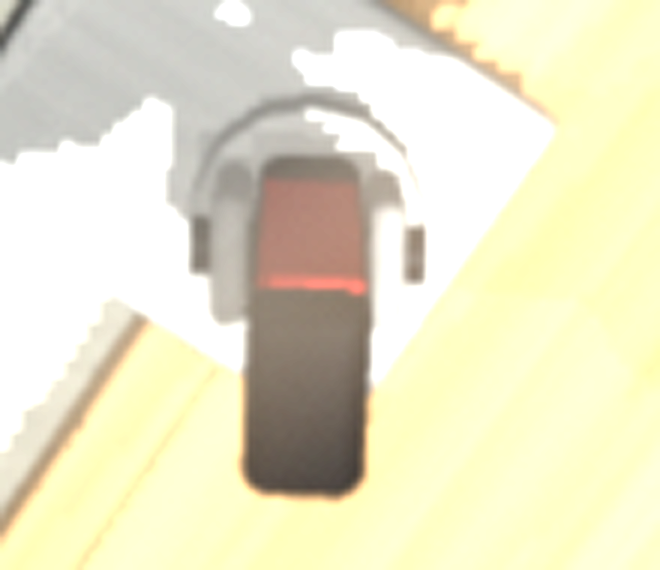

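```bash
python3 - <<'E'
from h import *
s=np.load("s1.npy",allow_pickle=True).item()
f=lambda a,b,z:wray(s,225+a/6,180+b/6,z)
L,R=f(200,243,75.3),f(413,254,75.3)
print("pin",L,R,(L+R)/2,np.linalg.norm(L-R),np.degrees(np.arctan2(*(L-R)[1::-1])))
c=[f(*q,131) for q in[(249,287),(369,290),(363,492),(241,490)]]
print(np.round(c,1),"top",np.mean(c,0))
for i,j in((0,3),(1,2),(1,0),(2,3)):
    d=c[j]-c[i];print(np.linalg.norm(d),np.degrees(np.arctan2(d[1],d[0])))
P=(L+R)/2
print("head arc top",f(305,100,61), "proj into top/scene",proj("top",P),proj("scene",P))
print(proj("top",np.mean(c,0)),proj("scene",np.mean(c,0)))
E
```

```text
pin [578.52272146  25.49969944  75.3       ] [577.20492152  54.36625611  75.3       ] [577.86382149  39.93297778  75.3       ] 28.8966207431797 -87.38617979737754
[[567.7  32.8 131. ]
 [566.8  45.7 131. ]
 [589.9  47.5 131. ]
 [591.   34.  131. ]] top [578.84814264  39.98605575 131.        ]
23.32507187991566 3.1345502099872196
23.219811790704426 4.4403694932579
12.937760012521217 -85.8255856501473
13.469229625325125 -85.39309982117186
head arc top [560.27838845  37.9369348   61.        ] proj into top/scene [259.9697908  215.30143052] [302.18156071 237.29474799]
[258.6497399  212.59329016] [302.92362158 217.80706695]
```

```bash
cat >> h.py <<'E'
def delta(p,yaw):
    s=sense();R=Ro.from_euler("xyz",s["tcp_rot"],degrees=True);T=Ro.from_euler("xyz",[180,0,yaw],degrees=True)
    print("t",s["time"],s["tool_pos"].round(2),s["tcp_rot"].round(2),"gap",round(s["finger_gap"],1),"F",s["ft_force"].round(1),"M",s["wrist_torque"].round(3))
    print("shift",R.inv().apply(np.array(p)-s["tool_pos"]).round(2),"rotv",(R.inv()*T).as_rotvec().round(4))
E
python3 -c "
from h import *
delta([578,40,150],183.5)"
```

```text
t 3.55 [566.57  40.28 197.84] [ 179.46   -1.75 -174.4 ] gap 84.6 F [1.5 0.3 0.6] M [-0.001  0.016  0.013]
shift [-12.8   -1.84  47.46] rotv [ 0.0089 -0.0307  0.0365]
```

Emit:
servo_tool:
  motion:
    - [85,-6.4,-0.9,24,0.0045,-0.015,0.018]
    - [85,-6.4,-0.9,23.5,0.0045,-0.015,0.018]
    - [85,0,0,0,0,0,0]

```text
time: 3.85
tool_pos: [578.9, 40.2, 149.0]
tcp_rot: [-180.0, 0.1, -177.2]
ft_force: [-0.5, -0.6, -0.5]
finger_gap: 85.3
```

```bash
python3 -c "
from h import *
delta([578,40,94],183.5)"
```

```text
t 3.85 [578.94  40.23 149.  ] [-1.7998e+02  6.0000e-02 -1.7719e+02] gap 85.3 F [-0.5 -0.6 -0.5] M [-0.011  0.07  -0.013]
shift [ 1.01 -0.17 55.  ] rotv [-0.0004  0.001  -0.012 ]
```

Emit:
servo_tool:
  motion:
    - [85,0.8,-0.2,27,0,0,-0.012]
    - [85,0,0,20,0,0,0]
    - [85,0,0,8,0,0,0]
    - [40,0,0,0,0,0,0]
    - [40,0,0,0,0,0,0]
    - [40,0,0,0,0,0,0]

```text
time: 4.45
tool_pos: [579.7, 41.0, 97.7]
tcp_rot: [-180.0, 0.2, -176.9]
ft_force: [0.0, -0.0, -0.7]
finger_gap: 43.4
```

```bash
python3 -c "
from h import *
delta([578,40,94],183.5)
s=sense();im=snapshot('wrist')
cv2.imwrite('pics/w2.png',im)
delta([578,40,94],183.5)"
```

```text
t 4.45 [579.68  40.98  97.7 ] [-1.800e+02  1.600e-01 -1.769e+02] gap 43.4 F [ 0.  -0.  -0.7] M [ 0.045 -0.073  0.015]
shift [ 1.74 -0.89  3.69] rotv [-0.      0.0028 -0.007 ]
t 4.5 [580.01  40.96  98.04] [-179.99    0.2  -176.9 ] gap 40.1 F [ 0.8  0.1 -0.3] M [-0.002  0.007 -0.001]
shift [ 2.07 -0.85  4.03] rotv [-0.0001  0.0036 -0.007 ]
```

View pics/w2.png

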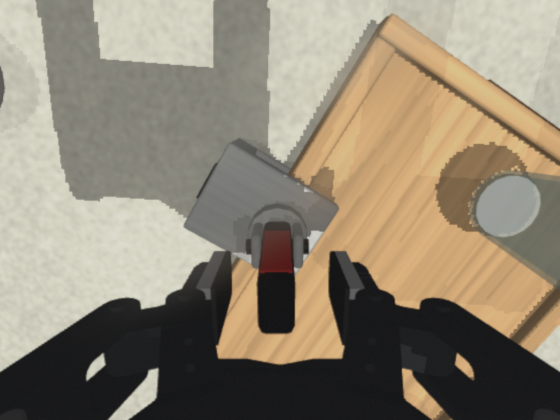

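Emit:
servo_tool:
  motion:
    - [40,1.8,-1.3,4,0,0.003,-0.007]
    - [30,0,0,0,0,0,0]
    - [20,0,0,0,0,0,0]
    - [10,0,0,0,0,0,0]
    - [5,0,0,0,0,0,0]
    - [5,0,0,0,0,0,0]
    - [5,0,0,0,0,0,0]
  force: 50

```text
time: 5.2
tool_pos: [579.4, 39.4, 96.1]
tcp_rot: [-180.0, 0.2, -176.5]
ft_force: [-0.9, -0.5, -0.6]
finger_gap: 13.3
```

```bash
python3 -c "
from h import *
delta([578,40,94],183.5)"
```

```text
t 5.2 [579.44  39.45  96.07] [-179.99    0.2  -176.49] gap 13.3 F [-0.9 -0.5 -0.6] M [0.003 0.026 0.014]
shift [1.41 0.64 2.07] rotv [-0.0002  0.0035  0.0002]
```

Emit:
servo_tool:
  motion:
    - [5,0,0,0.1,0,0,0.12]
    - [5,0,0,0.1,0,0,0.12]
    - [5,0,0,0.1,0,0,0.12]
    - [5,0,0,0.1,0,0,0.12]
    - [5,0,0,0.1,0,0,0.12]

```text
time: 5.7
tool_pos: [579.2, 38.6, 95.6]
tcp_rot: [180.0, 0.2, 148.0]
ft_force: [-0.8, -0.9, 0.9]
finger_gap: 13.2
```

```bash
python3 -c "
from h import *
delta([579.2,39.5,95.5],183.5-34)"
```

```text
t 5.7 [579.24  38.59  95.57] [179.99   0.19 147.99] gap 13.2 F [-0.8 -0.9  0.9] M [-0.133  0.142  0.015]
shift [0.52 0.75 0.07] rotv [ 0.0001  0.0034 -0.0263]
```

Emit:
servo_tool:
  motion:
    - [5,0,0,0.1,0,0,0.12]
    - [5,0,0,0.1,0,0,0.12]
    - [5,0,0,0.1,0,0,0.12]
    - [5,0,0,0.1,0,0,0.12]
    - [5,0,0,0.1,0,0,0.12]

```text
time: 6.2
tool_pos: [578.6, 38.0, 95.1]
tcp_rot: [-180.0, 0.2, 112.2]
ft_force: [-0.3, -0.4, 1.1]
finger_gap: 13.5
```

```bash
python3 -c "
from h import *
delta([579.2,39.5,95.1],183.5-70)"
```

```text
t 6.2 [578.56  37.96  95.1 ] [-180.      0.18  112.17] gap 13.5 F [-0.3 -0.4  1.1] M [-0.086  0.226  0.069]
shift [ 1.18  1.17 -0.01] rotv [-0.0001  0.0032 -0.0232]
```

Emit:
servo_tool:
  motion:
    - [5,0,0,0.1,0,0,0.12]
    - [5,0,0,0.1,0,0,0.12]
    - [5,0,0,0.1,0,0,0.12]
    - [5,0,0,0.1,0,0,0.12]
    - [5,0,0,0.1,0,0,0.12]

```text
time: 6.7
tool_pos: [577.6, 37.9, 94.6]
tcp_rot: [-180.0, 0.2, 76.4]
ft_force: [-2.2, 0.0, 0.4]
finger_gap: 12.8
```

```bash
python3 -c "
from h import *
delta([579.2,39.5,94.7],183.5-105)"
```

```text
t 6.7 [577.61  37.88  94.58] [-179.98    0.2    76.36] gap 12.8 F [-2.2  0.   0.4] M [0.043 0.224 0.059]
shift [ 1.94  1.17 -0.13] rotv [-0.0004  0.0036 -0.0373]
```

Emit:
servo_tool:
  motion:
    - [5,0,0,0.05,0,0,0.05]
    - [5,0,0,0.05,0,0,0.05]
    - [5,0,0,0.05,0,0,0.05]

```text
time: 7.0
tool_pos: [577.3, 38.0, 94.5]
tcp_rot: [-180.0, 0.2, 67.2]
ft_force: [-0.1, -0.2, -0.4]
finger_gap: 12.8
```

```bash
python3 -c "
from h import *
delta([579.2,39.5,94.7],183.5-105)"
```

```text
t 7.0 [577.3   37.98  94.45] [-179.98    0.22   67.25] gap 12.8 F [-0.1 -0.2 -0.4] M [0.083 0.095 0.015]
shift [ 2.13  1.16 -0.26] rotv [-0.0008  0.0038 -0.1964]
```

Emit:
servo_tool:
  motion:
    - [5,0,0,0.05,0,0,0.04]
    - [5,0,0,0.05,0,0,0.04]

```text
time: 7.2
tool_pos: [577.2, 38.0, 94.4]
tcp_rot: [-180.0, 0.2, 62.5]
ft_force: [-0.2, 0.5, 0.9]
finger_gap: 13.3
```

```bash
python3 -c "
from h import *
delta([579.2,39.5,94.7],183.5-105)"
```

```text
t 7.2 [577.21  38.05  94.42] [-179.98    0.23   62.46] gap 13.3 F [-0.2  0.5  0.9] M [0.042 0.115 0.03 ]
shift [ 2.21  1.09 -0.29] rotv [-0.0008  0.0039 -0.28  ]
```

Emit:
servo_tool:
  motion:
    - [5,0,0,0.03,0,0,0.03]
    - [5,0,0,0.03,0,0,0.03]

```text
time: 7.4
tool_pos: [577.1, 38.1, 94.4]
tcp_rot: [-180.0, 0.2, 58.9]
ft_force: [-0.5, 0.4, -0.1]
finger_gap: 13.2
```

```bash
python3 -c "
from h import *
delta([579.2,39.5,94.7],183.5-105)"
```

```text
t 7.4 [577.1   38.11  94.36] [-179.98    0.24   58.87] gap 13.2 F [-0.5  0.4 -0.1] M [0.065 0.073 0.021]
shift [ 2.27  1.08 -0.35] rotv [-0.001   0.0041 -0.3427]
```

Emit:
servo_tool:
  motion:
    - [5,0,0,0.03,0,0,0.03]
    - [5,0,0,0.03,0,0,0.03]

```text
time: 7.6
tool_pos: [577.0, 38.2, 94.3]
tcp_rot: [-180.0, 0.2, 55.3]
ft_force: [-0.8, -0.8, 0.3]
finger_gap: 13.3
```

```bash
python3 -c "
from h import *
delta([579.2,39.5,94.7],183.5-105)"
```

```text
t 7.6 [577.01  38.17  94.29] [-179.99    0.25   55.3 ] gap 13.3 F [-0.8 -0.8  0.3] M [0.066 0.091 0.029]
shift [ 2.34  1.04 -0.42] rotv [-0.0011  0.0043 -0.405 ]
```

Emit:
servo_tool:
  motion:
    - [5,0,0,0.03,0,0,0.03]
    - [5,0,0,0.03,0,0,0.03]

```text
time: 7.8
tool_pos: [576.9, 38.3, 94.3]
tcp_rot: [-180.0, 0.3, 51.7]
ft_force: [-0.7, 0.3, 0.4]
finger_gap: 13.4
```

```bash
python3 -c "
from h import *
delta([579.2,39.5,94.7],183.5-105)"
```

```text
t 7.8 [576.94  38.26  94.25] [-179.99    0.26   51.73] gap 13.4 F [-0.7  0.3  0.4] M [0.081 0.09  0.088]
shift [ 2.38  1.01 -0.46] rotv [-0.0012  0.0044 -0.4673]
```

Emit:
servo_tool:
  motion:
    - [5,0,0,0.03,0,0,0.03]
    - [5,0,0,0.03,0,0,0.03]

```text
time: 8.0
tool_pos: [576.9, 38.3, 94.2]
tcp_rot: [-180.0, 0.3, 48.2]
ft_force: [0.0, 0.3, 0.2]
finger_gap: 13.1
```

```bash
python3 -c "
from h import *
delta([579.2,39.5,94.7],183.5-105)"
```

```text
t 8.0 [576.87  38.31  94.2 ] [-180.      0.26   48.16] gap 13.1 F [0.  0.3 0.2] M [0.071 0.076 0.169]
shift [ 2.44  0.95 -0.51] rotv [-0.0012  0.0045 -0.5296]
```

Emit:
servo_tool:
  motion:
    - [5,0,0,0.02,0,0,0.03]

```text
time: 8.1
tool_pos: [576.9, 38.3, 94.2]
tcp_rot: [180.0, 0.3, 46.4]
ft_force: [-0.8, 0.6, 1.0]
finger_gap: 13.6
```

```bash
python3 -c "
from h import *
delta([579.2,39.5,94.7],183.5-105)"
```

```text
t 8.1 [576.87  38.34  94.23] [179.99   0.27  46.38] gap 13.6 F [-0.8  0.6  1. ] M [0.036 0.116 0.228]
shift [ 2.45  0.89 -0.48] rotv [-0.0011  0.0046 -0.5605]
```

Emit:
servo_tool:
  motion:
    - [5,0,0,0.02,0,0,0.03]

```text
time: 8.2
tool_pos: [576.8, 38.4, 94.2]
tcp_rot: [180.0, 0.3, 44.6]
ft_force: [-0.3, 0.8, 0.0]
finger_gap: 13.8
```

```bash
python3 -c "
from h import *
delta([579.2,39.5,94.7],183.5-105)"
```

```text
t 8.2 [576.8   38.38  94.21] [179.99   0.27  44.62] gap 13.8 F [-0.3  0.8  0. ] M [0.046 0.046 0.314]
shift [ 2.49  0.89 -0.5 ] rotv [-0.0012  0.0047 -0.5914]
```

Emit:
servo_tool:
  motion:
    - [5,0,0,0,0,0,0]
    - [5,0,0,0,0,0,0]

```text
time: 8.4
tool_pos: [576.8, 38.4, 94.2]
tcp_rot: [180.0, 0.3, 44.7]
ft_force: [0.0, 0.5, -0.2]
finger_gap: 13.6
```

```bash
python3 -c "
from h import *
delta([579.2,39.5,94.7],183.5-105)"
```

```text
t 8.4 [576.82  38.42  94.23] [179.98   0.28  44.66] gap 13.6 F [ 0.   0.5 -0.2] M [0.082 0.036 0.187]
shift [ 2.45  0.9  -0.48] rotv [-0.0011  0.0048 -0.5906]
```

Emit:
servo_tool:
  motion:
    - [30,0,0,0,0,0,0]
    - [45,0,0,0,0,0,0]
    - [45,0,0,0,0,0,0]
    - [45,0,0,-20,0,0,0]
    - [45,0,0,-25,0,0,0]
    - [45,0,0,-12,0,0,0]
    - [20,18,0,0,0,0,0]
    - [0,18,0,0,0,0,0]
    - [0,4,0,0,0,0,0]
    - [0,0,0,0,0,0,0]

```text
time: 9.4
tool_pos: [605.7, 66.8, 152.1]
tcp_rot: [-180.0, 0.3, 44.7]
ft_force: [-0.0, -0.6, 0.2]
finger_gap: -0.6
```

```bash
python3 -c "
from h import *
a=np.radians(44.6)
s=sense();im=snapshot('wrist');cv2.imwrite('pics/w3.png',im)
delta([577+36*np.cos(a),38.7+36*np.sin(a),118],44.6)"
```

```text
t 9.45 [605.4   66.67 152.02] [-179.98    0.34   44.72] gap 0.4 F [-0.4  0.  -0.3] M [ 0.046  0.043 -0.061]
shift [-3.670e+00 -2.000e-02  3.404e+01] rotv [-0.0004  0.0059  0.002 ]
```

View pics/w3.png

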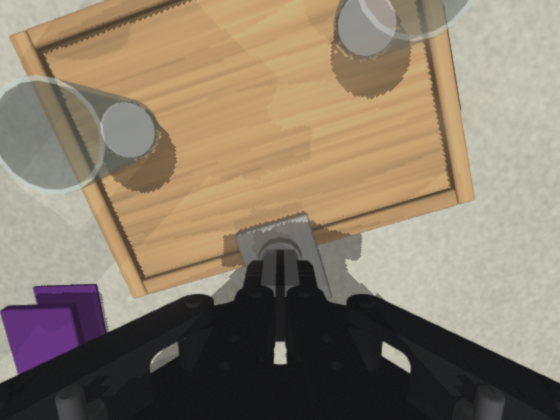

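Emit:
servo_tool:
  motion:
    - [0,0,0,20,0,0,0]
    - [0,0,0,14,0,-0.006,0]
    - [0,-8,0,0,0,0,0]
    - [0,-8,0,0,0,0,0]
    - [0,-6,0,0,0,0,0]
    - [0,-6,0,0,0,0,0]

```text
time: 10.05
tool_pos: [583.7, 44.8, 118.1]
tcp_rot: [180.0, 0.6, 44.7]
ft_force: [2.5, 4.7, -2.0]
finger_gap: 0.1
```

```bash
python3 -c "
from h import *
a=np.radians(44.6)
delta([577,38.7,118],44.6)"
```

```text
t 10.05 [583.7   44.81 118.14] [180.     0.58  44.7 ] gap 0.1 F [ 2.5  4.7 -2. ] M [ 0.693 -0.627  0.066]
shift [-9.06 -0.37  0.23] rotv [0.     0.0102 0.0017]
```

Emit:
servo_tool:
  motion:
    - [0,-6,0,0,0,0,0]
    - [0,-5,0,1,0,0,0]
    - [0,-6,0,2.5,0,0,0]
    - [0,-6,0,3,0,0,0]
    - [0,-5,0,3.5,0,0,0]
    - [0,-4,0,4,0,0,0]

```text
time: 10.65
tool_pos: [563.0, 22.0, 109.8]
tcp_rot: [179.7, -0.1, 44.7]
ft_force: [1.0, 3.9, 3.3]
finger_gap: -0.3
```

```bash
python3 -c "
from h import *
delta([577,38.7,85],44.6)"
```

```text
t 10.65 [562.97  21.97 109.76] [ 1.7966e+02 -8.0000e-02  4.4690e+01] gap -0.3 F [1.  3.9 3.3] M [ 0.62  -0.251  0.062]
shift [21.71 -2.17 24.78] rotv [ 0.006  -0.0014  0.0015]
```

Emit:
servo_tool:
  motion:
    - [0,-3,-0.5,5,0,0,0]
    - [0,-3,-0.5,6,0,0,0]
    - [0,-3,-0.5,6,0,0,0]
    - [0,-1,0,5,0,0,0]

```text
time: 11.05
tool_pos: [554.7, 12.3, 90.8]
tcp_rot: [179.4, 0.0, 44.6]
ft_force: [-2.0, 0.2, 6.4]
finger_gap: 0.0
```

```bash
python3 -c "
from h import *
delta([577,38.7,85],44.6)"
```

```text
t 11.05 [554.68  12.27  90.82] [1.7938e+02 2.0000e-02 4.4640e+01] gap 0.0 F [-2.   0.2  6.4] M [-0.069  0.537  0.056]
shift [34.45 -3.19  5.78] rotv [0.0109 0.0003 0.0007]
```

Emit:
servo_tool:
  motion:
    - [0,0,-1,3,0,0,0]
    - [0,0,0,2.5,0,0,0]
    - [0,0,0,1.5,0,0,0]

```text
time: 11.35
tool_pos: [552.9, 10.2, 84.5]
tcp_rot: [179.3, 0.2, 44.6]
ft_force: [-0.1, 2.8, 6.9]
finger_gap: -0.1
```

```bash
python3 -c "
from h import *
delta([577,38.7,85],44.6)"
```

```text
t 11.35 [552.89  10.24  84.47] [179.29   0.21  44.59] gap -0.1 F [-0.1  2.8  6.9] M [ 0.516  0.122 -0.002]
shift [37.15 -3.34 -0.7 ] rotv [ 0.0125  0.0037 -0.0002]
```

Emit:
servo_tool:
  motion:
    - [0,0,0,1.5,0,0,0]

```text
time: 11.45
tool_pos: [553.0, 9.7, 83.8]
tcp_rot: [179.2, 0.2, 44.6]
ft_force: [-2.1, 1.7, 12.5]
finger_gap: 0.0
```

Emit:
servo_tool:
  motion:
    - [0,0,0,1.5,0,0,0]

```text
time: 11.55
tool_pos: [553.6, 9.2, 83.8]
tcp_rot: [179.2, 0.2, 44.6]
ft_force: [-2.7, 1.5, 13.3]
finger_gap: -0.2
```

Stop reached (height no longer drops, force rises). Retreat and look.

Emit:
servo_tool:
  motion:
    - [0,0,0,-10,0,0,0]
    - [0,0,0,-30,0,0,0]
    - [0,0,0,-40,0,0,0]
    - [0,25,0,-40,0,0,0]
    - [0,25,0,0,0,0,0]
    - [0,0,0,0,0,0,0]

```text
time: 12.15
tool_pos: [584.8, 42.7, 207.0]
tcp_rot: [179.3, 0.7, 44.4]
ft_force: [-0.6, -0.2, -0.5]
finger_gap: -0.1
```

```bash
python3 -c "
from h import *
delta([577,38.7,85],44.6)
w=snapshot('wrist');t=snapshot('top');c=snapshot('scene')
o=np.hstack([cv2.resize(x,(400,400),interpolation=cv2.INTER_CUBIC) for x in(t[180:260,220:300],c[190:270,255:335])])
cv2.imwrite('pics/f.png',cv2.convertScaleAbs(o,alpha=1.6));cv2.imwrite('pics/fw.png',w)"
```

```text
t 12.15 [584.76  42.69 207.05] [179.3    0.72  44.37] gap -0.1 F [-0.6 -0.2 -0.5] M [ 0.004 -0.006 -0.012]
shift [ -6.81  -4.07 122.1 ] rotv [ 0.0122  0.0125 -0.0039]
```

View pics/f.png

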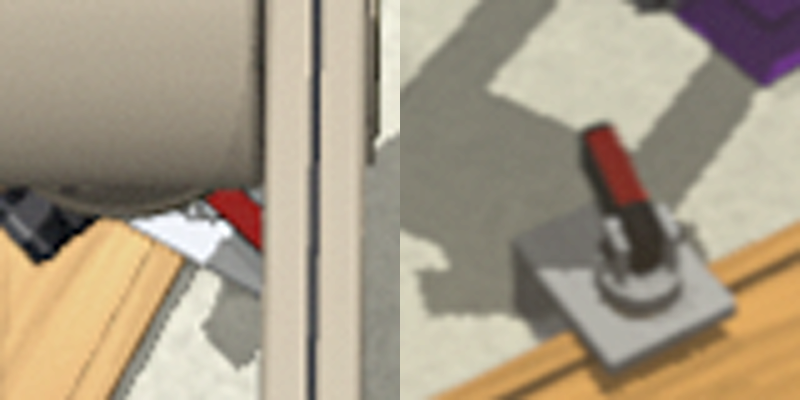

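View pics/fw.png

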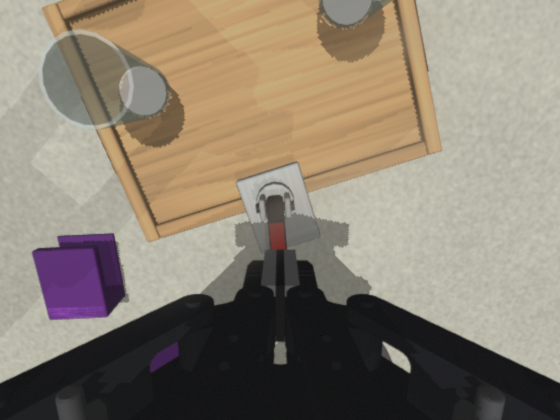

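```bash
python3 -c "
from h import *
for off in(-.07,0,.07):
  for f in(0,.12,.25):
    a=np.radians(-135.4)+off;d=np.array([np.cos(a),np.sin(a),0]);z=np.array([0,0,1.])
    X=np.array([577.5,39,73])+56*(np.cos(f)*d+np.sin(f)*z)+12*(-np.sin(f)*d+np.cos(f)*z)
    print(off,f,proj('scene',X).round(1))
"
```

```text
-0.07 0 [296.3 213. ]
-0.07 0.12 [296.6 211.3]
-0.07 0.25 [296.9 209.9]
0 0 [294.4 213.2]
0 0.12 [294.7 211.6]
0 0.25 [295.2 210.2]
0.07 0 [292.5 213.6]
0.07 0.12 [292.9 212. ]
0.07 0.25 [293.4 210.5]
```

```bash
python3 -c "
from bench import *
print(hand_in())"
```

```text
the job is handed in; nothing more can be done
None
```

The bolt is snug, the lever is folded flat, and the arm is clear. I handed the job in at about 12.3 s; it reports no verdict.

**Tightening:** I pinched the upright lever and turned it clockwise about 139° (2.4 rad). Torque then rose from about 0.03 N m running free to 0.31 N m while turning, and read 0.19 N m at rest. That means a squeeze of roughly 0.08 mm, well under the 0.18 mm limit. Once I let go, the squeeze should settle at about 0.05 mm; I could not measure that directly.

**Folding:** I let go and pushed the red back over with the closed fingers until the end stop. The tip stopped dropping at 83.8 mm while the force rose to 13 N; the highest force I read on the lever was about 14 N.

**Last checks:**
- **Lever:** its end in the scene camera is at about (294, 215) px. I calculated (294, 213) for fully flat with the bolt's heading unchanged, so the bolt did not visibly turn during the fold.
- **Contact:** wrist forces are near zero with the tool about 120 mm above the lever.
- **Glasses and jar:** the glasses stand upright in the last wrist picture, and the arm stayed away from them and the jar. I did not measure their positions again.
- **Disagreements:** the fingers drifted about 3 mm sideways during the fold, with no visible effect. The arm blocked most of the top camera's last view, so that view confirms little.

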